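Bolt down the knife arm of the bench shear

ROBOT

A 6-joint arm with a two-finger parallel gripper is mounted at the origin on the work surface. World frame = base frame: x ahead of the robot, y to its left, z up, the work surface at z = 0. Lengths are in m, angles in rad, forces in N, time in s.
With the tool pointing down it reaches from about 0.425 to 0.95 m from the base axis. Payload 14.7 kg.
Tool frame: the origin (TCP) lies midway between the tips of the shut fingers; the grasp point (between the pads) lies 19 mm behind it (bot.grip_depth is the distance from the TCP to the grasp point, in m); z points along the fingers, y is the line along which they close (so a half turn about z gives the same grasp; the last joint's range is limited). The gripper opens to 85 mm and grips with 20 to 120 N. Pads are 22 mm wide; open, the fingers measure 114 mm over their backs; the gripper's body (76 mm by 85 mm) begins 54 mm behind the grasp point. The pads swing forward as they close: fully open they stand 13 mm farther back than shut.
Start: joints at [1.211, 0.48, 1.596, -0, 1.065, -0.047], TCP at [0.2, 0.618, 0.231] pointing down, gripper open.
Joint ranges: [-2.75, 2.75], [-0.82, 2.05], [0.23, 2.67], [-1.56, 4.7], [0.09, 2.69], [-2.92, 2.92]. Speed limits (rad/s): [1.89, 1.89, 2.39, 3.01, 3.01, 3.01].

INTERFACE

Orientations are given as a rotation vector (axis times angle).
In Python, from plant import readout, viewer, ticket, bot gives the robot as it stands.
- The arm moves only by the tool play_rows, never from a script. Its arguments are lists of equal length, an entry for each row: "translation": the shift along the tool's x, y, z in mm, a list of three; "dr": the turn, a rotation vector about the tool's x, y, z in degrees, a list of three. A call has 1 to 20 rows; each row shifts and turns the commanded pose from where the row before left it, along the tool's axes as they then stand; what a row does not reach is not made up. A row lasts 1/10 s, in which the tool goes at most 50 mm and 8.59 degrees, less where a joint would pass 70% of its speed; a pose out of reach is approached as far as the arm can. A call is refused whole if a number of a shift passes 50 or a number of a turn 8.59, either way. A call with a gripper value outside its range is refused whole. "jaw" is the gripper command: -1 is shut, 1 is fully open, values between are in proportion, set as the call begins (left out, the last holds). The fingers move at their own pace and stop on an object; "squeeze" is the grip in N (left out, the last holds). Time passes only in rows, so rows that do not move let the fingers close. It gives the time, the measured TCP pose, the force, the opening and the grip force at its end, in the units of the state.
- readout.state(): the state, without advancing time (a new reading comes with each control period).
- viewer.capture(name): name is "side" or "top" or "wrist"; returns the picture (420x560x3 uint8, blue, green, red); there is no depth.
- viewer.calibration(name): a dict with "mtx" (3x3 intrinsics, pixels), "extrinsics" (4x4, takes a point from world to camera coordinates). Camera axes: x right, y down, z forward; pixel columns grow to the right and rows downward; lengths in m; the calibration is good to about 2 mm. A picture is of the moment at which its call begins: read the wrist's pose just before it. calibration takes no time and is no camera call; for the wrist camera it gives the pose at the moment of the call.
- ticket.job_done(): hands the job in; it is judged then, once.
The state is a dict: "t": time; "qpos": joint angles; "joint_velocities": joint speeds; "joint_efforts": joint torques, N m; "eef_pos": TCP position; "tcp_rot": TCP orientation; "ft_force": force on the tool from outside, world axes, zero at the start; "ft_torque": the same for the moment, N m; "width": finger opening in m; "gripper_force": force on a finger pad.
Only numpy, scipy, OpenCV 4.12 (cv2) and the standard library are available. Lean on these libraries where they do the work, as an engineer would, in place of code of your own. Each camera call takes 0.05 s, during which the arm holds its last target. There are 200 camera calls.

TASK

The bench shear's knife arm is down: lock it there. Hold the lock's spring catch down with one fingertip, and while it is held let the other fingertip push the bolt by its knob across and over the arm's ledge until it is fully home; then let the catch spring back up and take the hand away from everything. Only press and push: do not raise the knife arm, and leave the tools and stock on the shear and the bench where they are.

Things in the scene. Friction and masses are not known exactly. Their poses are not given: they have to be found in the camera images.
- shear: Bench shear, fixed to the bench: grey cast bed 340 x 300 mm, top 30 mm above the bench. x (level) runs along the knife arm from its wooden handle to the pivot, y from the knife side to the open side of the bed, z up. Origin at bench height, below the knob of the fully drawn bolt. The lock stands at the bed's front corner on a dark plate (x -32 to 32, y -52 to 90 mm).
- lock_ledge (a point): Centre of the top of the knife arm's ledge: dark steel, 30 x 30 mm, 45 mm above the bench, at y = -71 mm in the shear's frame; the bolt's nose slides over it. The arm behind it is a dark steel bar (y -86 to -100 mm), top 88 mm above the bench, with a counterweight and pivot to 94 mm; its handle ends at x = -203 mm. The hinged arm rests down by its weight.
- bolt_knob (a point): Centre of the top of the bolt's knob: upright knurled steel post, 16 mm across, 30 mm tall, its top 86 and foot 56 mm above the bench, on a flat bar. Goes 32 mm along the shear's -y (towards the knife arm) to be home. Push the side turned to the thumb plate. Friction about 1.5 N; it stays where left. Between knob and thumb plate nothing is higher than 59 mm above the bench.
- catch_plate (a point): Centre of the top of the spring catch's thumb plate: ribbed steel, 36 mm along the shear's x, 44 along its y, top 75 mm above the bench; 64 mm along +y from the knob of the drawn bolt (34 mm clear between them). Goes straight down 8 mm to a hard stop against a spring, 3.4 N at the top, 7 N at the bottom. Pressing anywhere on it works; a fingertip may slide on it.
- bolt (a joint): Travel of the bolt, m: 0 fully drawn, 0.032 home at its stop, nose 26 mm over the arm's ledge. The catch's tooth stops the three teeth on its side when drawn, half-way (about 0.016) and home, so it moves on only while the catch is down; let go on the way, the catch springs up half-way.
- catch (a joint): Depression of the spring catch, m: 0 up (it then locks the bolt, with about 1.5 mm play), 0.008 at the bottom stop. The bolt is free when it is pressed by more than 0.006. Released with the bolt home (over 0.0305), it springs back to 0.
- weight_mid (a point): Brass pattern weight with a knob, 60 mm wide, 57 mm tall, loose on the shear's bed; its centre. Leave it.
- spool_mid (a point): Wooden thread spool, 46 mm wide, 58 mm tall, standing loose on the shear's bed; its centre. Leave it.
- die_mid (a point): Round steel cutting die (ring), 54 mm wide, 32 mm tall, loose on the shear's bed; its centre. Leave it.
- mallet_mid (a point): Wooden mallet lying on the bench; the middle of its handle, 110 mm from the centre of its 90 x 64 mm head. Leave it.
- honing_mid (a point): Honing steel with black handle, 385 mm long, lying on the bench; a point on its rod 45 mm past the guard. Leave it.
- jar_mid (a point): Glass jar of rivets with metal cap, 72 mm wide, 85 mm tall, on the bench; its centre. Leave it.
- awl_mid (a point): Awl with a wooden haft, 145 mm long, lying loose on the shear's bed; centre of its haft. Leave it.

How it is judged:
On the way, in this order (a step that is already met when the one before it is completed fails the run):
1. a finger holds the catch down while the other has the bolt on its way (value of joint each of catch, bolt above 0.006 m and contact force between the fingers and catch above 1 N and contact force between the fingers and bolt above 0.3 N and value of joint bolt below 0.028 m), for 0.05 s.
2. the bolt reaches home with the catch still held down (value of joint bolt above 0.0305 m and value of joint catch above 0.005 m and contact force between the fingers and catch above 0.5 N), for 0.05 s.
At the end, for the whole second after the job is handed in: The bolt is home (at least 30 of its 32 mm), the catch has sprung up (within 1.5 mm of its top) and locks it, at rest, the knife arm is down (its ledge within 5 mm of its height) and the hand is clear (value of joint bolt above 0.03 m and value of joint catch below 0.0015 m and height (world z) of lock_ledge below 0.05 m and velocity of joint bolt between -0.005 and 0.005 m/s); the robot touches nothing.
It fails at once if the knife arm is raised (its ledge by 15 mm) (height (world z) of lock_ledge above 0.06 m).
It fails at once if something loose on the shear's bed is moved by more than 15 mm (distance of any of awl_mid, weight_mid, spool_mid, die_mid from where it was at the start of the episode above 0.015 m).
It fails at once if something loose on the bench is moved by more than 15 mm (distance of any of mallet_mid, honing_mid, jar_mid from where it was at the start of the episode above 0.015 m).
It also fails if it takes over 38 s, if anything falls off the work surface, if the arm or the gripper's body presses on something with over 40 N, if the wrist force passes 120 N, or if a joint passes its speed limit or range.

## Working session

There is one attempt and no reset: what is moved stays moved. The work goes in short steps, Python scripts to look and compute and a tool call to move; the robot and the scene stay as the last step left them, time stands still between calls to the robot, and variables do not carry over. Pictures are saved under pics/ and viewed, at most 10 in all, crops included, and the job is handed in when it is done.

Besides the shell and the picture viewer there is one more tool, called after "Emit:" in YAML: its name, and indented under it one key for each argument. play_rows: Moves the arm, as the interface text tells. Its arguments: {"type":"object","properties":{"translation":{"type":"array"},"dr":{"type":"array"},"jaw":{"type":"number"},"squeeze":{"type":"number"}},"required":["translation","dr"]}

```bash
mkdir -p pics; python3 - <<'E'
from plant import readout, viewer
import cv2, numpy as np
s=readout.state(); print(s['t'],s['eef_pos'],s['tcp_rot'],s['width'],s['ft_force'])
for n in("top","side"):
    cv2.imwrite(f"pics/{n}0.png",viewer.capture(n)); c=viewer.calibration(n); print(n,c['mtx'].tolist(),np.round(c['extrinsics'],4).tolist())
E
```

```text
0.0 [0.19987674 0.61808063 0.23065707] [-4.89376057e-01 -3.10299136e+00  1.86296803e-03] 0.08521704072692583 [ 0.64886288 -0.12117785 -0.48040269]
top [[382.2147859046598, 0.0, 282.82176202058054], [0.0, 382.2147859046598, 213.755265794727], [0.0, 0.0, 1.0]] [[0.0221, -0.9995, 0.0246, -0.03], [-0.9892, -0.0254, -0.1446, 0.5582], [0.1452, -0.0212, -0.9892, 1.0199], [0.0, 0.0, 0.0, 1.0]]
side [[417.54219480803613, 0.0, 276.28709248475485], [0.0, 417.54219480803613, 201.94594942118775], [0.0, 0.0, 1.0]] [[0.9984, -0.054, -0.0139, -0.5519], [-0.0468, -0.6763, -0.7352, 0.0779], [0.0303, 0.7347, -0.6778, 1.2207], [0.0, 0.0, 0.0, 1.0]]
```

View pics/top0.png

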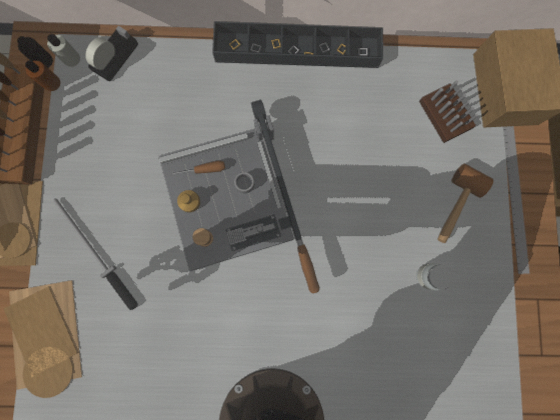

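View pics/side0.png

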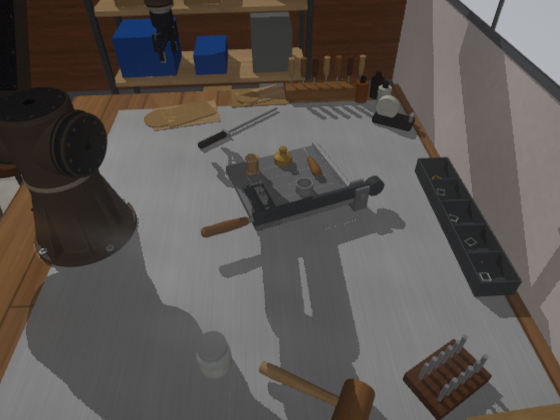

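The top view shows the lock's dark plate at about (255,232), the knife arm to its right with the handle at (310,270), and the spool at (202,237). Next I zoom in on the lock.

```bash
python3 - <<'E'
import cv2, numpy as np
a=cv2.imread('pics/top0.png')[195:275,180:320]; b=cv2.imread('pics/side0.png')[140:230,200:340]
f=lambda i:cv2.convertScaleAbs(cv2.resize(i,(790,int(i.shape[0]*790/140)),interpolation=cv2.INTER_CUBIC),alpha=1.8)
cv2.imwrite('pics/ct.png',f(a)); cv2.imwrite('pics/cs.png',f(b))
E
```

```text
(no output)
```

View pics/ct.png

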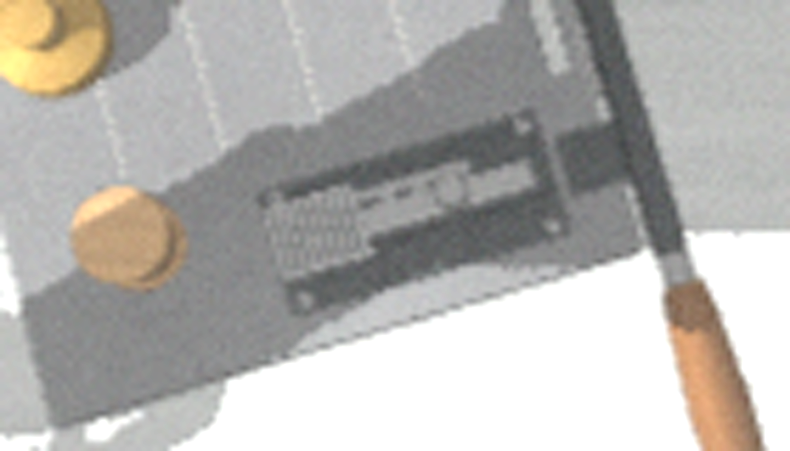

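View pics/cs.png

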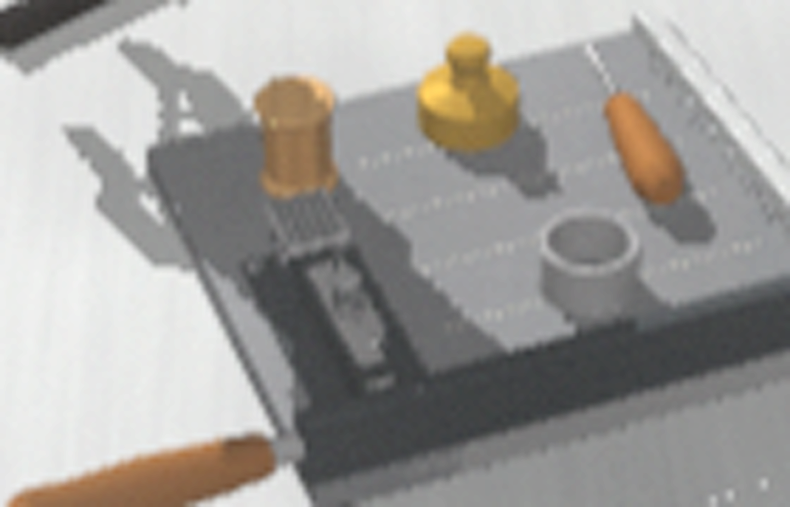

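The top crop shows the thumb plate centred at about crop (318,233), the knob ring at (452,188), and dark plate corners (262,195), (525,112), (568,225), (300,310). In the side crop, the thumb plate is at (308,222) and the knob is near (348,285). I'll turn these into positions.

```bash
cat > h.py <<'E'
import numpy as np, cv2
from plant import readout, viewer
from scipy.spatial.transform import Rotation as R
def cast(cal,px,z):
    E=np.array(cal['extrinsics']);K=np.array(cal['mtx'])
    d=E[:3,:3].T@np.linalg.solve(K,[px[0],px[1],1.]);c=-E[:3,:3].T@E[:3,3]
    return c+d*(z-c[2])/d[2]
def plan(knob,yaw,yoff,z,s=None):
    """offset in tool axes (mm) to put TCP at shear y=yoff"""
    s=s or readout.state(); Rt=R.from_rotvec(s['tcp_rot'])
    ex=np.array([np.cos(yaw),np.sin(yaw),0]); ey=np.array([-ex[1],ex[0],0])
    tgt=np.array([knob[0],knob[1],0])+ey*yoff; tgt[2]=z
    # desired tool: z down, y along +-ey ; tool y -> ey
    opts=[R.from_matrix(np.c_[np.cross(sg*ey,[0,0,-1]),sg*ey,[0,0,-1]]) for sg in(1,-1)]
    dr=min(((Rt.inv()*o).as_rotvec(degrees=True) for o in opts),key=np.linalg.norm)
    return Rt.inv().apply(tgt-s['eef_pos'])*1e3,dr,tgt
E
python3 - <<'E'
from h import *
k=790/140
ct=viewer.calibration('top');cs=viewer.calibration('side')
T=lambda p:(p[0]/k+180,p[1]/k+195); S=lambda p:(p[0]/k+200,p[1]/k+140)
for n,p,z in(('plate',(318,233),.075),('knob',(452,188),.086),('spool',(122,235),.088)):print(n,cast(ct,T(p),z))
print('side plate',cast(cs,S((308,222)),.075),'knob',cast(cs,S((348,285)),.086))
c=[cast(ct,T(p),.034) for p in((262,195),(525,112),(568,225),(300,310))]
print(np.round(c,4), np.mean(c,0))
kn=cast(ct,T((452,188)),.086);pl=cast(ct,T((318,233)),.075)
d=pl-kn; print('yaw kp',np.arctan2(-d[0],d[1]),np.linalg.norm(d[:2]))
for a,b in((1,0),(2,3)):
    d=c[b]-c[a];print(np.arctan2(-d[0],d[1]),np.linalg.norm(d))
for a,b in((3,0),(2,1)):
    d=c[b]-c[a];print(np.arctan2(d[1],d[0]),np.linalg.norm(d))
print(plan(kn,.28,30,.2))
print(viewer.calibration('wrist')['extrinsics'])
E
```

```text
plate [0.49012421 0.10608492 0.075     ]
knob [0.51177679 0.04338324 0.086     ]
spool [0.4859075  0.19529954 0.088     ]
side plate [0.49368661 0.10031564 0.075     ] knob [0.51363105 0.03499831 0.086     ]
[[ 0.5116  0.1383  0.034 ]
 [ 0.556   0.0104  0.034 ]
 [ 0.5005 -0.0121  0.034 ]
 [ 0.4558  0.1174  0.034 ]] [0.50595968 0.06348879 0.034     ]
yaw kp 0.33250568645047773 0.06633501854199347
0.3343803319908384 0.13531028978964915
0.33202056268318236 0.13697580711812254
0.35827657247733385 0.059518447502218685
0.38593984270789566 0.05990429254070223
(array([1.62877946e+04, 2.44299774e+04, 3.92053360e+00]), array([-6.25638358e-02, -2.39215443e-02, -3.39669452e+01]), array([-7.77889266, 28.87504639,  0.2       ]))
[[ 3.07453713e-01  9.51562522e-01 -9.91106437e-04 -6.50072068e-01]
 [ 9.10588980e-01 -2.93912328e-01  2.90591213e-01 -3.85630436e-02]
 [ 2.76224409e-01 -9.02458378e-02 -9.56846782e-01  3.79323330e-01]
 [ 0.00000000e+00  0.00000000e+00  0.00000000e+00  1.00000000e+00]]
```

```bash
python3 - <<'E'
from h import *
s=readout.state()
d,dr,t=plan((.512,.042),.333,.04,.2)
print(d,dr,t,R.from_rotvec(s['tcp_rot']).as_matrix().round(3))
E
```

```text
[-450.20734621 -420.11057373   31.1548069 ] [-6.20786951e-02 -2.56413886e-02 -3.70036212e+01] [0.49892481 0.07980264 0.2       ] [[-0.951  0.308 -0.   ]
 [ 0.308  0.951 -0.001]
 [ 0.    -0.001 -1.   ]]
```

Emit:
play_rows:
  translation:
    - [-22.5, -21, 1]
    - [-22.5, -21, 1]
    - [-22.5, -21, 1]
    - [-22.5, -21, 1]
    - [-22.5, -21, 1]
    - [-22.5, -21, 1]
    - [-22.5, -21, 1]
    - [-22.5, -21, 1]
    - [-22.5, -21, 1]
    - [-22.5, -21, 1]
    - [-22.5, -21, 1]
    - [-22.5, -21, 1]
    - [-22.5, -21, 1]
    - [-22.5, -21, 1]
    - [-22.5, -21, 1]
    - [-22.5, -21, 1]
    - [-22.5, -21, 1]
    - [-22.5, -21, 1]
    - [-22.5, -21, 1]
    - [-22.5, -21, 1]
  dr:
    - [0, 0, 0]
    - [0, 0, 0]
    - [0, 0, 0]
    - [0, 0, 0]
    - [0, 0, 0]
    - [0, 0, 0]
    - [0, 0, 0]
    - [0, 0, 0]
    - [0, 0, 0]
    - [0, 0, 0]
    - [0, 0, 0]
    - [0, 0, 0]
    - [0, 0, 0]
    - [0, 0, 0]
    - [0, 0, 0]
    - [0, 0, 0]
    - [0, 0, 0]
    - [0, 0, 0]
    - [0, 0, 0]
    - [0, 0, 0]

```text
t: 2.1
eef_pos: [0.4992, 0.0791, 0.2111]
tcp_rot: [-0.489, -3.103, 0.0]
ft_force: [0.0, 0.6, -0.6]
width: 0.085
gripper_force: 0.0
```

Emit:
play_rows:
  translation:
    - [0, 0, 0]
    - [0, 0, 0]
    - [0, 0, 0]
    - [0, 0, 0]
    - [0, 0, 0]
    - [0, 0, 0]
    - [0, 0, 0]
  dr:
    - [0, 0, -7.4]
    - [0, 0, -7.4]
    - [0, 0, -7.4]
    - [0, 0, -7.4]
    - [0, 0, -7.4]
    - [0, 0, 0]
    - [0, 0, 0]
  jaw: 0.0

```text
t: 2.8
eef_pos: [0.4988, 0.0804, 0.2112]
tcp_rot: [0.514, -3.099, -0.0]
ft_force: [0.2, -0.2, 0.3]
width: 0.0428
gripper_force: 0.0
```

```bash
python3 - <<'E'
from h import *
s=readout.state();c=viewer.calibration('wrist');im=viewer.capture('wrist');cv2.imwrite('pics/w1.png',cv2.convertScaleAbs(im,alpha=1.5))
print(s['t'],s['eef_pos'],s['width'],s['ft_force'],plan((.512,.042),.333,.04,.2))
np.savez('w1.npz',mtx=c['mtx'],extrinsics=c['extrinsics'])
E
```

```text
2.8 [0.49875987 0.08036485 0.21116813] 0.0427677284639014 [ 0.15859872 -0.17847055  0.34178177] (array([ 0.07224583, -0.55012199, 11.20728558]), array([ 0.00259165, -0.01377096, -0.22124703]), array([0.49892481, 0.07980264, 0.2       ]))
```

View pics/w1.png

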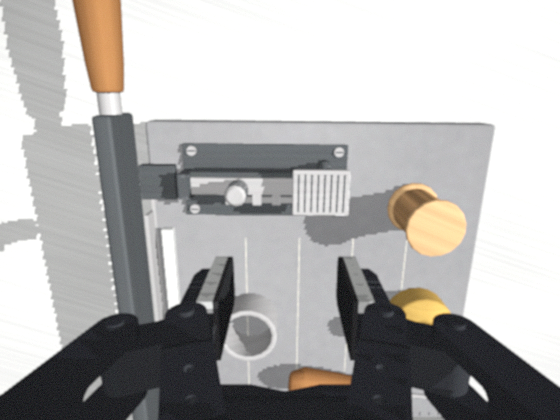

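```bash
python3 - <<'E'
from h import *
im=cv2.imread('pics/w1.png')[140:230,170:360]
cv2.imwrite('pics/cw.png',cv2.resize(im,(760,360),interpolation=cv2.INTER_CUBIC))
c=np.load('w1.npz');E=c['extrinsics'];print(-E[:3,:3].T@E[:3,3])
pl=cast(c,(321,192.5),.075);kn=cast(c,(237,197),.086);print(pl,kn)
for p in((293,170),(349,170),(349,215),(293,215)):print(cast(c,p,.075).round(4))
d=pl-kn;print(np.arctan2(-d[0],d[1]),np.linalg.norm(d[:2]))
a,b=cast(c,(152,122),.03),cast(c,(492,125),.03);d=b-a;print('bed edge',np.arctan2(-d[0],d[1]),np.linalg.norm(d))
E
```

```text
[0.42949773 0.05673014 0.35397258]
[0.49170434 0.10747997 0.075     ] [0.51269343 0.04756307 0.086     ]
[0.482  0.0812 0.075 ]
[0.4683 0.1214 0.075 ]
[0.5017 0.1347 0.075 ]
[0.516  0.0931 0.075 ]
0.3369450009055215 0.06348682790248682
bed edge 0.3205661652083426 0.2887602153525708
```

View pics/cw.png

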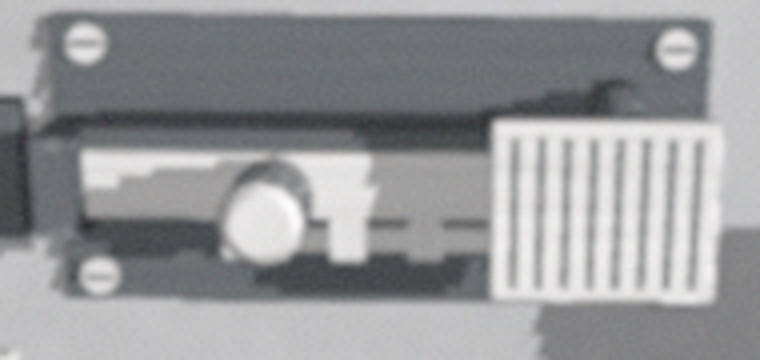

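```bash
python3 - <<'E'
from h import *
print(plan((.512,.0465),.333,.048,.085))
E
```

```text
(array([ -1.37903798,  11.70311514, 126.20748864]), array([ 0.00259165, -0.01377096, -0.22124703]), array([0.49630977, 0.09186317, 0.085     ]))
```

Emit:
play_rows:
  translation:
    - [-1.4, 11.7, 0]
    - [0, 0, 15]
    - [0, 0, 15]
    - [0, 0, 15]
    - [0, 0, 15]
    - [0, 0, 15]
    - [0, 0, 15]
    - [0, 0, 15]
    - [0, 0, 10]
    - [0, 0, 5]
    - [0, 0, 0]
    - [0, 0, 0]
  dr:
    - [0, 0, 0]
    - [0, 0, 0]
    - [0, 0, 0]
    - [0, 0, 0]
    - [0, 0, 0]
    - [0, 0, 0]
    - [0, 0, 0]
    - [0, 0, 0]
    - [0, 0, 0]
    - [0, 0, 0]
    - [0, 0, 0]
    - [0, 0, 0]

```text
t: 4.05
eef_pos: [0.4966, 0.092, 0.0917]
tcp_rot: [-0.52, 3.098, 0.0]
ft_force: [-0.1, -0.2, 1.4]
width: 0.043
gripper_force: 0.0
```

```bash
python3 - <<'E'
from h import *
s=readout.state();im=viewer.capture('wrist');cv2.imwrite('pics/w2.png',cv2.convertScaleAbs(im,alpha=1.5))
print(s['t'],s['width'],s['ft_force'],plan((.512,.0465),.333,.048,.085))
im=viewer.capture('side')[140:230,200:340]
cv2.imwrite('pics/s2.png',cv2.convertScaleAbs(cv2.resize(im,(790,508),interpolation=cv2.INTER_CUBIC),alpha=1.8))
E
```

```text
4.05 0.04300082064142501 [-0.12456333 -0.1527799   1.35268762] (array([0.50652028, 0.01424937, 6.81908106]), array([-0.00987816,  0.0444241 , -0.01118812]), array([0.49630977, 0.09186317, 0.085     ]))
```

View pics/w2.png

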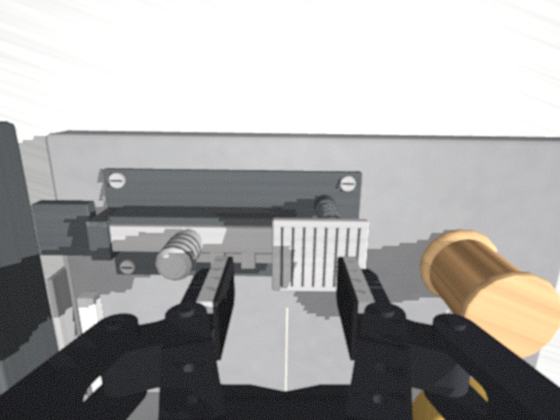

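```bash
python3 - <<'E'
from h import *
s=readout.state();c=viewer.calibration('wrist');E=np.array(c['extrinsics']);K=np.array(c['mtx'])
Rt=R.from_rotvec(s['tcp_rot'])
def pr(p):
    q=K@(E[:3,:3]@p+E[:3,3]);return (q[:2]/q[2]).round(0)
for x in(11,-11):
  for y in(-36,-21.5,21.5,36):
    for z in (0,-5): print(x,y,z,pr(s['eef_pos']+Rt.apply([x/1e3,y/1e3,z/1e3])))
print('knob',cast(c,(174,263),.086),'plate',cast(c,(321,255),.075), s['eef_pos'])
E
```

```text
11 -36 0 [198. 248.]
11 -36 -5 [195. 253.]
11 -21.5 0 [233. 248.]
11 -21.5 -5 [231. 253.]
11 21.5 0 [337. 248.]
11 21.5 -5 [338. 253.]
11 36 0 [372. 248.]
11 36 -5 [375. 253.]
-11 -36 0 [201. 295.]
-11 -36 -5 [199. 301.]
-11 -21.5 0 [235. 295.]
-11 -21.5 -5 [233. 301.]
-11 21.5 0 [335. 295.]
-11 21.5 -5 [336. 301.]
-11 36 0 [368. 295.]
-11 36 -5 [371. 301.]
knob [0.51137599 0.04593514 0.086     ] plate [0.49128112 0.10788822 0.075     ] [0.4968209  0.09198765 0.09187827]
```

Picture w2: the left fingertip (225,262) sits in the gap between the knob (175,262) and the plate's edge (273). The right fingertip (355,262) is over the plate, so it is safe to press down.

Emit:
play_rows:
  translation:
    - [0, 0, 5]
    - [0, 0, 5]
    - [0, 0, 5]
    - [0, 0, 4]
    - [0, 0, 2]
    - [0, 0, 2]
    - [0, 0, 0]
  dr:
    - [0, 0, 0]
    - [0, 0, 0]
    - [0, 0, 0]
    - [0, 0, 0]
    - [0, 0, 0]
    - [0, 0, 0]
    - [0, 0, 0]

```text
t: 4.85
eef_pos: [0.4963, 0.0918, 0.0682]
tcp_rot: [0.521, -3.098, 0.0]
ft_force: [-1.5, -0.5, 5.1]
width: 0.0428
gripper_force: 2.5
```

Emit:
play_rows:
  translation:
    - [0, 0, 1.5]
    - [0, 0, 1.5]
    - [0, 0, 0]
  dr:
    - [0, 0, 0]
    - [0, 0, 0]
    - [0, 0, 0]

```text
t: 5.15
eef_pos: [0.4963, 0.0919, 0.0654]
tcp_rot: [0.521, -3.098, 0.0]
ft_force: [-2.1, -0.4, 6.3]
width: 0.0424
gripper_force: 3.1
```

Emit:
play_rows:
  translation:
    - [0, 0, 1.5]
    - [0, 0, 1.5]
    - [0, 0, 0]
  dr:
    - [0, 0, 0]
    - [0, 0, 0]
    - [0, 0, 0]

```text
t: 5.45
eef_pos: [0.4965, 0.092, 0.0643]
tcp_rot: [-0.521, 3.097, 0.0]
ft_force: [-12.9, -1.8, 54.6]
width: 0.0428
gripper_force: 27.2
```

Emit:
play_rows:
  translation:
    - [0, 0, -1.4]
    - [0, 0, 0]
  dr:
    - [0, 0, 0]
    - [0, 0, 0]

```text
t: 5.65
eef_pos: [0.4964, 0.0919, 0.0647]
tcp_rot: [-0.521, 3.098, -0.0]
ft_force: [-6.0, -0.4, 26.6]
width: 0.0427
gripper_force: 13.6
```

Emit:
play_rows:
  translation:
    - [0, -2, 0]
    - [0, -2, 0]
    - [0, -2, 0]
    - [0, 0, 0]
  dr:
    - [0, 0, 0]
    - [0, 0, 0]
    - [0, 0, 0]
    - [0, 0, 0]

```text
t: 6.05
eef_pos: [0.499, 0.0865, 0.0648]
tcp_rot: [-0.52, 3.097, 0.0]
ft_force: [-3.7, 1.5, 26.1]
width: 0.0428
gripper_force: 12.9
```

Emit:
play_rows:
  translation:
    - [0, -2, 0]
    - [0, -2, 0]
    - [0, -2, 0]
    - [0, -2, 0]
    - [0, -2, 0]
    - [0, 0, 0]
  dr:
    - [0, 0, 0]
    - [0, 0, 0]
    - [0, 0, 0]
    - [0, 0, 0]
    - [0, 0, 0]
    - [0, 0, 0]

```text
t: 6.65
eef_pos: [0.5021, 0.0777, 0.0648]
tcp_rot: [-0.519, 3.097, 0.002]
ft_force: [-4.9, 12.9, 25.4]
width: 0.043
gripper_force: 12.8
```

```bash
python3 - <<'E'
from h import *
s=readout.state();im=viewer.capture('wrist')[130:340,80:430];cv2.imwrite('pics/w3.png',cv2.convertScaleAbs(cv2.resize(im,None,fx=2,fy=2),alpha=1.6))
print(s['t'],s['ft_force'],plan((.512,.0465),.333,0,.0))
E
```

```text
6.65 [-4.88420862 12.8557401  25.35997243] (array([  0.85468837, -32.76744477,  64.77678033]), array([ 0.03827304,  0.08857903, -0.03931229]), array([0.512 , 0.0465, 0.    ]))
```

View pics/w3.png

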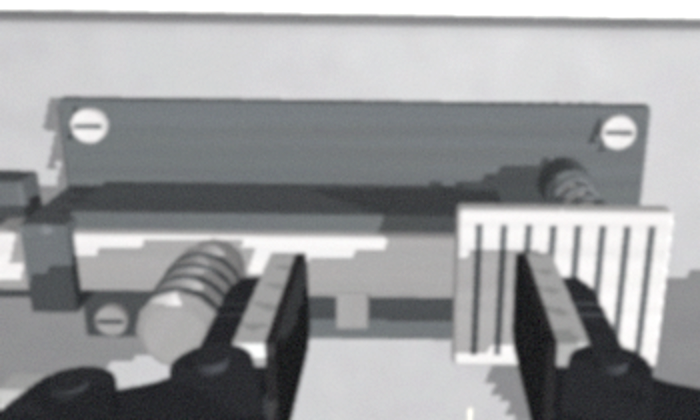

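Emit:
play_rows:
  translation:
    - [0, -1, 0.3]
    - [0, -1, 0.2]
    - [0, 0, 0]
  dr:
    - [0, 0, 0]
    - [0, 0, 0]
    - [0, 0, 0]
  jaw: 0.06

```text
t: 7.0
eef_pos: [0.5025, 0.0762, 0.0644]
tcp_rot: [-0.519, 3.097, 0.002]
ft_force: [-6.9, 19.0, 29.6]
width: 0.0453
gripper_force: 14.3
```

Emit:
play_rows:
  translation:
    - [0, -1, 0.3]
    - [0, -1, 0.2]
    - [0, 0, 0]
  dr:
    - [0, 0, 0]
    - [0, 0, 0]
    - [0, 0, 0]
  jaw: 0.12

```text
t: 7.3
eef_pos: [0.5034, 0.074, 0.0639]
tcp_rot: [-0.519, 3.097, 0.001]
ft_force: [-6.1, 12.8, 29.2]
width: 0.048
gripper_force: 14.7
```

Emit:
play_rows:
  translation:
    - [0, -1, 0.2]
    - [0, -1, 0.2]
    - [0, 0, 0]
  dr:
    - [0, 0, 0]
    - [0, 0, 0]
    - [0, 0, 0]
  jaw: 0.18

```text
t: 7.6
eef_pos: [0.5038, 0.0725, 0.0635]
tcp_rot: [-0.519, 3.097, 0.002]
ft_force: [-8.1, 19.8, 29.5]
width: 0.0509
gripper_force: 14.6
```

Emit:
play_rows:
  translation:
    - [0, -1, 0.3]
    - [0, -1, 0.2]
    - [0, 0, 0]
  dr:
    - [0, 0, 0]
    - [0, 0, 0]
    - [0, 0, 0]
  jaw: 0.24

```text
t: 7.9
eef_pos: [0.5046, 0.0703, 0.063]
tcp_rot: [-0.519, 3.097, 0.002]
ft_force: [-7.7, 15.1, 29.6]
width: 0.0528
gripper_force: 14.4
```

Emit:
play_rows:
  translation:
    - [0, -1, 0.3]
    - [0, -1, 0.2]
    - [0, 0, 0]
  dr:
    - [0, 0, 0]
    - [0, 0, 0]
    - [0, 0, 0]
  jaw: 0.3

```text
t: 8.2
eef_pos: [0.5054, 0.0681, 0.0625]
tcp_rot: [-0.52, 3.097, 0.001]
ft_force: [-6.4, 9.9, 27.4]
width: 0.0555
gripper_force: 14.6
```

```bash
python3 - <<'E'
from h import *
s=readout.state();im=viewer.capture('wrist')[130:340,50:400];cv2.imwrite('pics/w4.png',cv2.convertScaleAbs(cv2.resize(im,None,fx=2,fy=2),alpha=1.6))
print(s['t'],s['ft_force'],plan((.512,.0465),.333,0,.0))
E
```

```text
8.2 [-6.40399761  9.94591327 27.36494847] (array([  0.91816337, -22.57036717,  62.50098948]), array([ 0.02027719,  0.09477557, -0.02462331]), array([0.512 , 0.0465, 0.    ]))
```

View pics/w4.png

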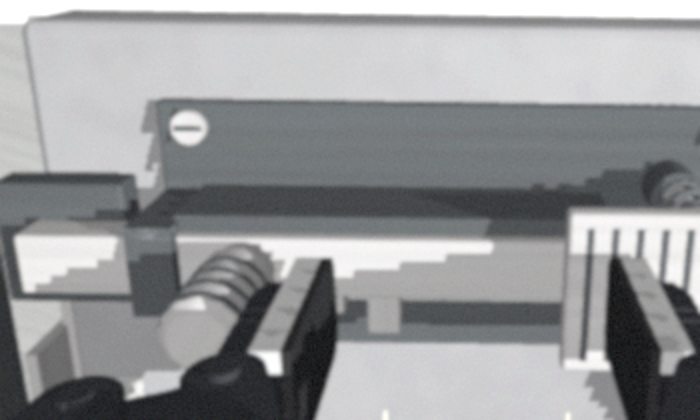

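Picture w4: the bolt's nose is over the ledge at (70,265), the left finger is against the knob, and the right finger is still on the plate. I'll keep pushing.

Emit:
play_rows:
  translation:
    - [0, -1, 0.3]
    - [0, -1, 0.3]
    - [0, 0, 0]
  dr:
    - [0, 0, 0]
    - [0, 0, 0]
    - [0, 0, 0]
  jaw: 0.36

```text
t: 8.55
eef_pos: [0.5058, 0.0667, 0.0619]
tcp_rot: [-0.519, 3.097, 0.002]
ft_force: [-7.4, 18.9, 28.5]
width: 0.0582
gripper_force: 14.7
```

Emit:
play_rows:
  translation:
    - [0, -1, 0.3]
    - [0, -1, 0.3]
    - [0, 0, 0]
  dr:
    - [0, 0, 0]
    - [0, 0, 0]
    - [0, 0, 0]
  jaw: 0.42

```text
t: 8.85
eef_pos: [0.5065, 0.0648, 0.0613]
tcp_rot: [-0.519, 3.097, 0.002]
ft_force: [-7.7, 17.9, 29.1]
width: 0.0604
gripper_force: 20.2
```

```bash
python3 - <<'E'
from h import *
c=viewer.calibration('wrist');im=viewer.capture('wrist');cv2.imwrite('pics/w5.png',im)
np.savez('w5.npz',mtx=c['mtx'],extrinsics=c['extrinsics'])
d=plan((.512,.0465),.333,0,.0)[0];s=readout.state();print(d,s['width'],'catch inner',-d[1]+s['width']*500,'knob-finger inner',-d[1]-s['width']*500)
E
```

```text
[  0.83508212 -19.16600748  61.28684019] 0.06075269318087922 catch inner 49.542354071835334 knob-finger inner -11.210339109043883
```

Emit:
play_rows:
  translation:
    - [0, -1, 0]
    - [0, -1, 0]
    - [0, 0, 0]
  dr:
    - [0, 0, 0]
    - [0, 0, 0]
    - [0, 0, 0]

```text
t: 9.2
eef_pos: [0.5067, 0.064, 0.0613]
tcp_rot: [-0.519, 3.098, 0.004]
ft_force: [-9.5, 35.9, 32.7]
width: 0.0606
gripper_force: 29.4
```

```bash
python3 - <<'E'
from h import *
im=viewer.capture('wrist')[130:340,20:370];cv2.imwrite('pics/w6.png',cv2.convertScaleAbs(cv2.resize(im,None,fx=2,fy=2),alpha=1.6))
d=plan((.512,.0465),.333,0,.0)[0];s=readout.state();print(d,s['width'],'catch inner',-d[1]+s['width']*500,'knob-finger inner',-d[1]-s['width']*500,s['ft_force'])
E
```

```text
[  0.73686216 -18.41391267  61.30562598] 0.06049749543960074 catch inner 48.6626603880794 knob-finger inner -11.834835051521335 [-10.11680407  36.00906251  32.31533577]
```

The side force jumped to 36 N while the finger barely moved, so the bolt is against its stop. I'll ease off, then lift.

Emit:
play_rows:
  translation:
    - [0, 1.5, 0]
    - [0, 0, -3]
    - [0, 0, -5]
    - [0, 0, -8]
    - [0, 0, -15]
    - [0, 0, -25]
    - [0, 0, -30]
    - [0, 0, -30]
    - [0, 0, -20]
    - [0, 0, 0]
    - [0, 0, 0]
  dr:
    - [0, 0, 0]
    - [0, 0, 0]
    - [0, 0, 0]
    - [0, 0, 0]
    - [0, 0, 0]
    - [0, 0, 0]
    - [0, 0, 0]
    - [0, 0, 0]
    - [0, 0, 0]
    - [0, 0, 0]
    - [0, 0, 0]

```text
t: 10.35
eef_pos: [0.5066, 0.063, 0.1964]
tcp_rot: [-0.52, 3.097, -0.0]
ft_force: [-0.1, -0.4, -0.5]
width: 0.0608
gripper_force: 0.0
```

```bash
python3 - <<'E'
from h import *
s=readout.state();c=viewer.calibration('wrist');im=viewer.capture('wrist');np.savez('w7.npz',mtx=c['mtx'],extrinsics=c['extrinsics'])
print(s['eef_pos'],s['ft_force'])
im=im[130:270,130:410];cv2.imwrite('pics/w7.png',cv2.convertScaleAbs(cv2.resize(im,(784,392),interpolation=cv2.INTER_CUBIC),alpha=1.5))
E
```

```text
[0.5065594 0.062982  0.1963947] [-0.09936748 -0.35322675 -0.52883316]
```

View pics/w7.png

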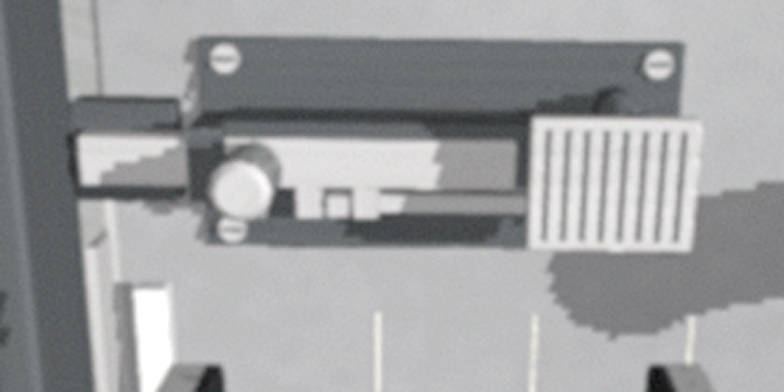

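Picture w7: the knob top is at crop (242,188), the plate centre at (612,184), and the nose lies over the ledge at (130,160). I'll check the distance between knob and plate.

```bash
python3 - <<'E'
from h import *
c=np.load('w7.npz');f=lambda x,y,z:cast(c,(x/2.8+130,y/2.8+130),z)
k=f(242,188,.086)
for z in(.075,.067):
    p=f(614,184,z);print(z,np.linalg.norm((p-k)[:2]),p)
    print([np.linalg.norm((f(*a,z)-f(*b,z))) for a,b in(((531,116),(700,120)),((528,246),(691,250)))])
E
```

```text
0.075 0.09531356900465562 [0.49172232 0.10781963 0.075     ]
[np.float64(0.043455751090365445), np.float64(0.04352185035395193)]
0.067 0.09681367373391077 [0.49337575 0.10990198 0.067     ]
[np.float64(0.044772130138461666), np.float64(0.04484023170746221)]
```

```bash
python3 -c "
from plant import ticket
print(ticket.job_done())"
```

```text
the job is handed in; nothing more can be done
None
```

I pushed the bolt home against its stop with the catch held down, then the catch sprang back up and the hand came clear. I handed the job in at about 10 s; the hand-in gave no verdict. The last picture puts the knob about 31 mm from its start, with the plate back where it began.

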